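Clamp a plaster mould in a cam vise

TASK

Stand the plaster casting mould on the bed of the cam vise, midway along the jaws, pour hole up and the seam between its halves parallel to the jaws; slide the near jaw up with a light hand until the mould is snug against the packing board of the far jaw, then throw the cam lever down until it snaps over centre, so that the mould is held tight. Feel your way and force nothing: the plaster chips and a firm push of the hand is all that the vise ever needs. Leave the other things on the bench where they stand.

Things in the scene. Friction and masses are not known exactly. Their poses are not given: they have to be found in the camera images.
- mould: The plaster mould, an off-white block of two halves: 36 mm thick (x, square to the seam), 52 mm wide (y), 66 mm tall (z up), about 0.2 kg; origin at its centre. A dark seam runs round it midway of its thickness; a round dark pour hole is in the middle of its top. It starts upright on the bench and looks the same turned half round.
- vise: Grey cast-iron cam vise bolted to the bench, 210 mm long, 80 wide (124 over the 11 mm high bolt flanges). Origin under it on the bench; x runs along it from the lever end to the far jaw, y across, z up. Its flat bed is 30 mm above the bench. Both jaws are about 75 mm wide, centred on y = 0, tops at most 64 mm above the bench.
- far_jaw (a point): Middle of the far (fixed) jaw's top edge, on its bare face, at x = 55, y = 0, z = 60 mm in the vise frame. A plywood packing board is fixed to that face (full width, top 63 mm above the bench), whatever was at hand, 4 to 20 mm thick: its face, at x = 51 to 35 mm in the vise frame, is not measured and has to be felt.
- bed_mid (a point): Point on the bed (30 mm above the bench) under the middle of the mould when it rests against packing of 12 mm: 25 mm along the vise's x, y = 0. The vise's axes.
- jaw_plate: The near (sliding) jaw: steel plate 10 mm thick (behind its origin), 74 mm wide, top 64 mm above the bench. Origin on its front (working) face, mid width, at bed height; axes as the vise. Sprung in its carriage, about 30 N per mm. Jaw to packing is 48 to 70 mm open at the start. With the lever up, press it on the plaster only lightly, under 20 N.
- carriage (a joint): Travel (m) of the near jaw's carriage along the vise's x to the far jaw, 0 to 0.05, at first 0.002 to 0.008. Lever up, the jaw's face lies at x = -21 mm + this in the vise frame; it slides under about 3 N drag and stays where left. Pushing the raised lever from its back (the side away from the jaws) brings it on its open stop and takes the carriage along.
- lever (a joint): Cam lever angle (rad): 0 = open, 76 degrees above level and leaning away from the jaws; 1.28 = closed on its stop, 2 degrees above level, pointing away from the jaws. Starts at 0 to 0.2. It turns about a level axis along the vise's y, its tip going in -x and down. Centre is at about 1.07: short of it the lever springs back, past it it snaps to its stop and stays.
- lever_pivot (a point): Pivot of the lever, on the carriage, 61 mm above the bench, 40 mm behind (-x) the jaw's face. To about 0.25 rad the lever is loose; then the cam locks the carriage to the bed and drives the jaw about 2 mm on. If the jaw stood more than about 0.7 mm off snug before the throw, the lever still snaps over but the mould is loose.
- lever_grip (a point): Grip point: 95 mm from the pivot, mid width, on the lever's upper face (towards the jaws), 6.5 mm off the line through the pivot; the back face is as far on the other side. Straight bar with a black rubber grip, 22 mm wide, 13 thick, 55 to 117 mm from the pivot. Here the push needed rises to about 13 N near 0.65 rad, then falls to nothing at centre.
- wash_bottle: Bystander: white plastic wash bottle, 62 mm across, 180 mm tall with its bent spout. Origin at the middle of its underside.
- tin: Bystander: plain metal can, 66 mm across, 95 mm tall. Origin at the middle of its underside.
- paint_bottle: Bystander: small amber bottle with a black cap, 36 mm across, 85 mm tall. Origin at the middle of its underside.
There are look-alikes about, which are no part of the job. There is more than one size of the vise; the job needs the larger.

How it is judged (in metres and radians):
On the way:
1. the mould stands upright on the bed between the jaws, the lever still raised (x of mould in the frame of vise between -0.02 and 0.05 m and y of mould in the frame of vise between -0.015 and 0.015 m and z of mould in the frame of vise below 0.0655 m and angle between mould's own z axis and vertical below 0.1 rad and value of joint lever below 0.4 rad), for 0.1 s.
At the end, for the whole second after the job is handed in: The lever is past centre on its stop (over 1.2 rad), the near jaw presses on the mould with more than 25 N, and the mould stands upright (within 0.06 rad) down on the bed (within 1.5 mm), square to the jaws (within 0.06 rad) and midway along them (within 12 mm) (value of joint lever above 1.2 rad and contact force between jaw_plate and mould above 25 N and y of mould in the frame of vise between -0.012 and 0.012 m and z of mould in the frame of vise between 0.0615 and 0.0645 m and angle between mould's own z axis and vertical below 0.06 rad and angle between the y axis of mould and the y axis of vise, either way round below 0.06 rad); the robot touches nothing.
It fails at once if any part of the vise, jaw or lever is pushed by the robot with more than 30 N (contact force between any of the fingers, the arm and vise above 30 N).
It fails at once if with the lever still up, the near jaw is shoved against the plaster with more than 20 N (value of joint lever below 0.2 rad and contact force between jaw_plate and mould above 20 N).
It fails at once if the near jaw is driven into the plaster with more than 75 N (contact force between jaw_plate and mould above 75 N).
It fails at once if a bystander is moved more than 30 mm or tipped over (distance of any of wash_bottle, tin, paint_bottle from where it was at the start of the episode above 0.03 m or angle between any of wash_bottle, tin, paint_bottle's own z axis and vertical above 0.4 rad).
It also fails if it takes over 72 s, if anything falls off the work surface, if the arm or the gripper's body presses on something with over 40 N, if the wrist force passes 120 N, or if a joint passes its speed limit or range.

ROBOT

A 6-joint arm with a two-finger parallel gripper is mounted at the origin on the work surface. World frame = base frame: x ahead of the robot, y to its left, z up, the work surface at z = 0. Lengths are in mm, angles in rad, forces in N, time in s.
With the tool pointing down it reaches from about 400 to 925 mm from the base axis. Payload 12.5 kg.
Tool frame: the origin (TCP) lies on the centre line of the jaws, within the pads' length; the fingertips stand 19 mm ahead of it and the grasp point (between the pads) is the TCP; z points along the fingers, y is the line along which they close (so a half turn about z gives the same grasp; the last joint's range is limited). The gripper opens to 95 mm and grips with 3 to 60 N. Pads are 20 mm wide; open, the fingers measure 119 mm over their backs; the gripper's body (75 mm by 180 mm) begins 59 mm behind the grasp point.
Start: joints at [-1.256, 0.491, 1.559, -0, 1.092, -0.106], TCP at [255.33, -570.483, 233.661] pointing down, gripper open.
Joint ranges: [-3.1, 3.1], [-0.84, 2.19], [0.05, 2.79], [-1.13, 4.28], [0.06, 2.93], [-2.69, 2.69]. Speed limits (rad/s): [2.22, 2.22, 2.79, 3.14, 3.14, 3.14].

INTERFACE

Orientations are given as [roll, pitch, yaw] about the fixed x, y, z axes, in that order (R = Rz(yaw) Ry(pitch) Rx(roll)).
In Python, from cell import state, read_camera, job_done gives the robot as it stands.
- The arm moves only by the tool arm_command, never from a script. Its argument "deltas" is a list of rows, each an object of numbers: "dx", "dy", "dz": the shift along the world's x, y, z in m; "yaw": the turn about the world's z in degrees. In form: [{"dx": .., "dy": .., "dz": .., "yaw": ..}, ...]. A call has 1 to 20 rows; each row shifts and turns the commanded pose from where the row before left it; what a row does not reach is not made up. A row lasts 1/10 s, in which the tool goes at most 50 mm and 8.59 degrees, less where a joint would pass 70% of its speed; a pose out of reach is approached as far as the arm can. A call with a gripper value outside its range is refused whole. "gripper" is the finger opening in m, from 0 to 0.0951, set as the call begins (left out, the last holds). The fingers move at their own pace and stop on an object; the grip force is fixed at half the most. Time passes only in rows, so rows that do not move let the fingers close. It gives the time, the measured TCP pose, the force, the opening and the grip force at its end, in the units of the state.
- state(): the state, without advancing time (a new reading comes with each control period).
- read_camera(name): name is "scene" or "top" or "wrist"; returns a dict with "color" (400x640x3 uint8, red, green, blue), "range_z" (400x640 float32, mm along the optical axis (not along the pixel's ray), 0 where there is no reading), "fx", "fy", "cx", "cy" (pixels), "extrinsics" (4x4, takes a point from camera to world coordinates). Camera axes: x right, y up, looking along -z (the intrinsics and any distortion apply to the point x, -y, -z); pixel columns grow to the right and rows downward; lengths in mm; the calibration is good to about 2 mm. A picture is of the moment at which its call begins.
- job_done(): hands the job in; it is judged then, once.
The state is a dict: "t": time; "joints": joint angles; "qvel": joint speeds; "tau": joint torques, N m; "eef_pos": TCP position; "tcp_rot": TCP orientation; "ft_force": force on the tool from outside, world axes, zero at the start; "moment": the same for the moment, N m; "opening": opening from 0.0 (shut) to 1.0 (fully open); "grip_force": force on a finger pad.
Only numpy, scipy, OpenCV 4.12 (cv2) and the standard library are available. Lean on these libraries where they do the work, as an engineer would, in place of code of your own. Each camera call takes 0.05 s, during which the arm holds its last target. There are 200 camera calls.

## Working session

There is one attempt and no reset: what is moved stays moved. The work goes in short steps, Python scripts to look and compute and a tool call to move; the robot and the scene stay as the last step left them, time stands still between calls to the robot, and variables do not carry over. Pictures are saved under pics/ and viewed, at most 10 in all, crops included, and the job is handed in when it is done.

Besides the shell and the picture viewer there is one more tool, called after "Emit:" by a JSON object that holds its "method" and its "body". arm_command: Moves the arm, as the interface text tells. Its arguments: {"type":"object","properties":{"deltas":{"type":"array"},"gripper":{"type":"number"}},"required":["deltas"]}

```bash
mkdir -p pics; cat > h.py <<'E'
import numpy as np,cv2
from cell import state,read_camera
def P(c,u,v,z=None):
    "pixel->world: by range, or on plane z"
    E=np.array(c["extrinsics"]);r=np.array([(u-c["cx"])/c["fx"],-(v-c["cy"])/c["fy"],-1.])
    d=E[:3,:3]@r;o=E[:3,3]
    return o+d*(c["range_z"][int(v),int(u)] if z is None else (z-o[2])/d[2])
def cloud(c):
    E=np.array(c["extrinsics"]);h,w=c["range_z"].shape;u,v=np.meshgrid(np.arange(w),np.arange(h))
    R=c["range_z"];p=np.stack([(u-c["cx"])/c["fx"]*R,-(v-c["cy"])/c["fy"]*R,-R],-1)
    return p@E[:3,:3].T+E[:3,3]
def save(n,c,crop=None,s=1):
    im=c["color"][...,::-1]
    if crop: a,b,e,f=crop; im=im[b:f,a:e]
    cv2.imwrite("pics/"+n,cv2.resize(im,None,fx=s,fy=s,interpolation=cv2.INTER_CUBIC))
E
python3 - <<'E'
from h import *
import pickle
for n in("top","scene"):
    c=read_camera(n);save(n+"0.png",c);pickle.dump(c,open(n+".pkl","wb"));print(n,np.round(c["extrinsics"],2).tolist(),c["fx"],list(c.keys()))
s=state();print(s)
E
```

```text
top [[-0.03, 1.0, -0.04, 470.84], [-1.0, -0.03, 0.01, -10.23], [0.01, 0.04, 1.0, 1140.59], [0.0, 0.0, 0.0, 1.0]] 426.6464595154987 ['color', 'range_z', 'fx', 'fy', 'cx', 'cy', 'extrinsics']
scene [[0.72, -0.41, 0.55, 1067.73], [0.69, 0.44, -0.57, -554.65], [-0.01, 0.8, 0.61, 682.97], [0.0, 0.0, 0.0, 1.0]] 401.0619439189856 ['color', 'range_z', 'fx', 'fy', 'cx', 'cy', 'extrinsics']
{'t': 0.1, 'joints': array([-1.25559101e+00,  4.91512032e-01,  1.55939131e+00, -5.10556138e-06,
        1.09168311e+00, -1.05617294e-01]), 'qvel': array([-9.39532919e-04, -4.34364848e-04, -9.24714648e-04,  3.88973957e-04,
        5.25229373e-04,  3.18813706e-06]), 'tau': array([ 4.07587984e-03, -6.13624334e+01, -2.58607614e+01,  6.94775046e-02,
        4.70142590e-02, -7.12010001e-05]), 'eef_pos': array([ 255.26937816, -570.28208288,  233.11128141]), 'tcp_rot': array([-3.14060391e+00, -1.00265001e-04,  4.20824912e-01]), 'ft_force': array([-0.1619755 ,  0.53471755,  0.64731983]), 'moment': array([-0.01838666, -0.00696644, -0.03702157]), 'grip_force': 0.0, 'opening': 0.9998652705442655}
```

View pics/top0.png

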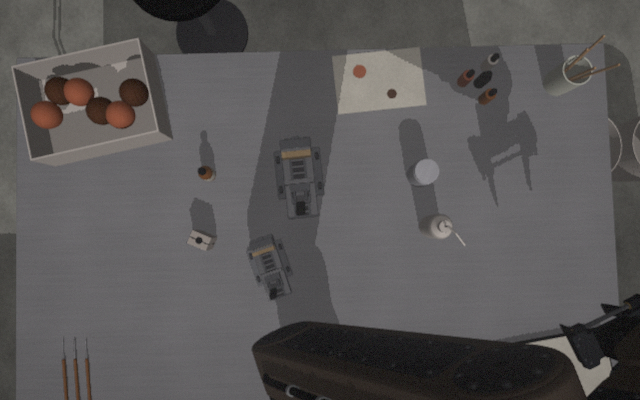

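View pics/scene0.png

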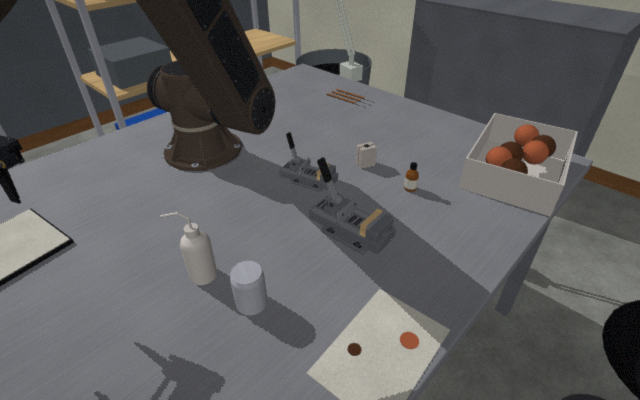

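The top view shows the larger vise at (299,175) and the smaller at (270,268). The mould is the only off-white block, at (202,240), with its pour hole up. The amber bottle is at (206,173), the tin at (425,172) and the wash bottle at (440,226). Things that could be mistaken: the small vise (270,268) for the large one (299,175), and the white wash bottle or tin for the mould. Next I'll measure both, with one close crop.

```bash
cat > m1.py <<'E'
from h import *
import pickle
c=pickle.load(open("top.pkl","rb"));X=cloud(c)
def rect(pts):
    r=cv2.minAreaRect(pts[:,:2].astype(np.float32));return np.round(r[0],1),np.round(r[1],1),round(r[2],1)
def reg(a,b,e,f,lo,hi):
    q=X[b:f,a:e].reshape(-1,3);return q[(q[:,2]>lo)&(q[:,2]<hi)]
print("bench z",np.median(X[250:330,100:180,2]))
print("mould",P(c,199,238),rect(reg(180,220,225,260,55,80)),reg(180,220,225,260,40,90)[:,2].max())
for n,b in(("big",(268,130,330,225)),("small",(240,230,296,305))):
    for lo,hi in((7,150),(22,150),(22,40),(52,70),(75,200)):
        q=reg(*b,lo,hi)
        if len(q)>5: print(n,lo,hi,len(q),rect(q),np.round(q.mean(0),1))
for n,u,v in(("amber",206,173),("tin",425,172),("wash",438,224)):print(n,P(c,u,v))
save("crop1.png",c,(180,120,340,310),3)
E
python3 m1.py
```

```text
bench z 1.3662363043315509
mould [449.65559562 294.59632046  69.70985231] (array([445.8, 297.2]), array([53.4, 36.8]), 65.9) 73.66804875685466
big 7 150 3154 (array([612.8,  47. ]), array([236.4, 151.8]), 1.5) [604.7  43.2  39.5]
big 22 150 2379 (array([601.4,  49.4]), array([211.2, 103.6]), 4.4) [601.4  43.1  48.3]
big 22 40 1245 (array([601.1,  49.4]), array([210.7, 103.6]), 4.4) [585.4  41.4  31.5]
big 52 70 878 (array([615.7,  43.6]), array([164.4,  77.6]), 5.9) [634.7  46.4  62.7]
big 75 200 179 (array([530.6,  38.3]), array([62.1, 31.2]), 6.7) [525.4  37.4 131.3]
small 7 150 1962 (array([368.5, 129. ]), array([167.4, 145.5]), 10.7) [373.3 124.   33.5]
small 22 150 1455 (array([370.1, 125.5]), array([165.,  62.]), 17.2) [372.3 124.2  40.9]
small 22 40 786 (array([370.1, 125.5]), array([165.,  62.]), 17.2) [367.3 121.8  25.7]
small 52 70 130 (array([379.9, 128. ]), array([121.1,  55.2]), 16.3) [366.3 123.2  55.4]
small 75 200 85 (array([317.8, 108.6]), array([22.4, 16.4]), 10.1) [318.4 108.3 117. ]
amber [613.02601573 275.62220589  65.30498183]
tin [ 596.65655003 -271.52113515   93.88138831]
wash [ 467.73447618 -286.88874797  135.78320174]
```

View pics/crop1.png

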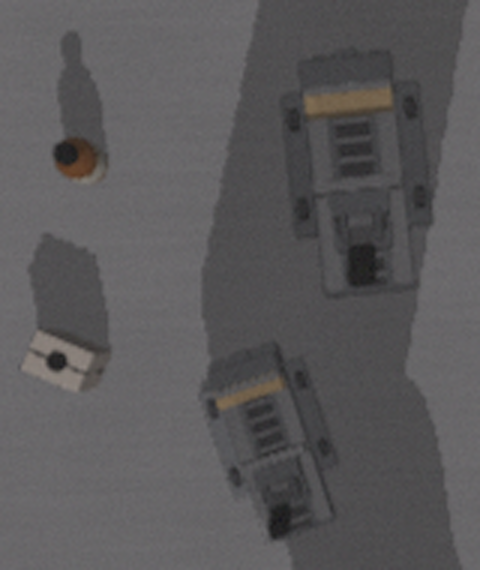

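The crop confirms the choice: the large vise has its tan packing at (347,100) and lever end at (362,265), and the mould at (60,362) has a seam and pour hole. I'm setting out to hover above the mould.

Emit:
{"method": "arm_command", "body": {"deltas": [{"dx":0.02,"dy":0.043,"dz":0.01,"yaw":6.6},{"dx":0.02,"dy":0.043,"dz":0.01,"yaw":6.6},{"dx":0.02,"dy":0.043,"dz":0.01,"yaw":6.6},{"dx":0.02,"dy":0.043,"dz":0.01,"yaw":6.6},{"dx":0.02,"dy":0.043,"dz":0.01,"yaw":6.6},{"dx":0.02,"dy":0.043,"dz":0.01,"yaw":6.6},{"dx":0.02,"dy":0.043,"dz":0.01,"yaw":6.6},{"dx":0.02,"dy":0.043,"dz":0.01,"yaw":6.6},{"dx":0.02,"dy":0.043,"dz":0.01,"yaw":6.6},{"dx":0.02,"dy":0.043,"dz":0.01,"yaw":6.6},{"dy":0.043,"yaw":6.6},{"dy":0.043,"yaw":6.6},{"dy":0.043,"yaw":6.6},{"dy":0.043,"yaw":6.6},{"dy":0.043,"yaw":6.6},{"dy":0.043,"yaw":6.6},{"dy":0.043,"yaw":6.6},{"dy":0.043,"yaw":6.6},{"dy":0.043,"yaw":6.6},{"dy":0.043,"yaw":6.6}]}}

```text
$.deltas[10]: bad value
```

```bash
python3 - <<'E'
from h import *
from scipy.spatial.transform import Rotation as R
c=read_camera("wrist");s=state();save("w1.png",c)
E=np.array(c["extrinsics"]);Rt=R.from_euler("xyz",s["tcp_rot"]).as_matrix()
print(s["eef_pos"],np.degrees(s["tcp_rot"]),s["joints"].round(2),"cam in tool",Rt.T@(E[:3,3]-s["eef_pos"]),(Rt.T@E[:3,:3]).round(2).tolist(),c["fx"])
X=cloud(c);p=X.reshape(-1,3);m=(abs(p[:,2]-66)<6)&(np.hypot(p[:,0]-447,p[:,1]-296)<60)
print(m.sum(),cv2.minAreaRect(p[m][:,:2].astype(np.float32)),p[m].mean(0))
E
```

```text
[ 255.27021313 -570.31296916  233.21975498] [-1.79954344e+02 -3.26924307e-03  2.41120577e+01] [-1.26  0.49  1.56 -0.    1.09 -0.11] cam in tool [  66.57857526   -0.36990074 -150.54804023] [[0.0, 0.97, 0.24], [1.0, -0.0, -0.0], [-0.0, 0.24, -0.97]] 292.70269986870676
0 ((0.0, 0.0), (0.0, 0.0), 0.0) [nan nan nan]<stdin>:7: RuntimeWarning: Mean of empty slice.
  ret = um.true_divide(
```

View pics/w1.png

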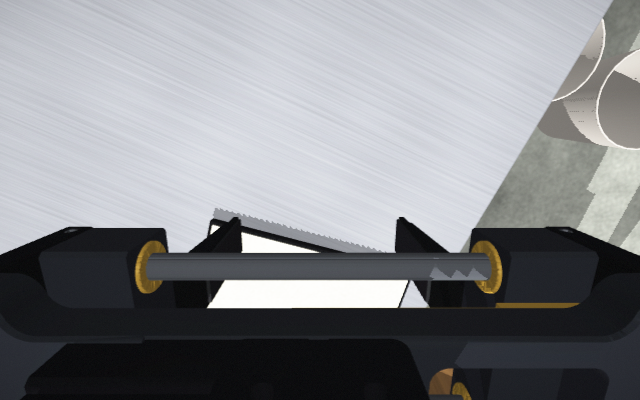

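Emit:
{"method": "arm_command", "body": {"deltas": [{"dx":0.02,"dy":0.043,"dz":0.01,"yaw":-1.2},{"dx":0.02,"dy":0.043,"dz":0.01,"yaw":-1.2},{"dx":0.02,"dy":0.043,"dz":0.01,"yaw":-1.2},{"dx":0.02,"dy":0.043,"dz":0.01,"yaw":-1.2},{"dx":0.02,"dy":0.043,"dz":0.01,"yaw":-1.2},{"dx":0.02,"dy":0.043,"dz":0.01,"yaw":-1.2},{"dx":0.02,"dy":0.043,"dz":0.01,"yaw":-1.2},{"dx":0.02,"dy":0.043,"dz":0.01,"yaw":-1.2},{"dx":0.02,"dy":0.043,"dz":0.01,"yaw":-1.2},{"dx":0.02,"dy":0.043,"dz":0.01,"yaw":-1.2},{"dx":-0.009,"dy":0.043,"dz":0,"yaw":-1.2},{"dx":-0.009,"dy":0.043,"dz":0,"yaw":-1.2},{"dx":-0.009,"dy":0.043,"dz":0,"yaw":-1.2},{"dx":-0.009,"dy":0.043,"dz":0,"yaw":-1.2},{"dx":-0.009,"dy":0.043,"dz":0,"yaw":-1.2},{"dx":-0.009,"dy":0.043,"dz":0,"yaw":-1.2},{"dx":-0.009,"dy":0.043,"dz":0,"yaw":-1.2},{"dx":-0.009,"dy":0.043,"dz":0,"yaw":-1.2},{"dx":-0.009,"dy":0.043,"dz":0,"yaw":-1.2},{"dx":-0.009,"dy":0.043,"dz":0,"yaw":-1.2}]}}

```text
t: 2.15
eef_pos: [364.5, 291.3, 333.7]
tcp_rot: [3.142, -0.0, 0.001]
ft_force: [1.1, -0.6, 0.7]
opening: 1.002
grip_force: 0.0
```

```bash
cat > m2.py <<'E'
from h import *
c=read_camera("wrist");s=state();print(s["t"],s["eef_pos"],np.degrees(s["tcp_rot"]),s["joints"].round(2),s["ft_force"].round(2))
X=cloud(c);p=X.reshape(-1,3);m=(abs(p[:,2]-66)<5)&(np.hypot(p[:,0]-447,p[:,1]-296)<60)
print(m.sum(),cv2.minAreaRect(p[m][:,:2].astype(np.float32)),p[m].mean(0),p[m].std(0))
# pour hole by colour: dark pixels inside top
top=m.reshape(400,640);h=cv2.morphologyEx(top.astype(np.uint8),cv2.MORPH_CLOSE,np.ones((15,15)))
g=c["color"].mean(2);d=(h>0)&(g<90);n,l,st,ce=cv2.connectedComponentsWithStats(d.astype(np.uint8))
i=1+st[1:,4].argmax();print("hole",ce[i],st[i],P(c,*ce[i],66))
save("w2.png",c)
E
python3 m2.py
```

```text
2.2 [363.45796303 295.60877657 333.55132212] [-1.79896778e+02  2.34323854e-02  1.00284110e-01] [0.54 0.16 1.78 0.   1.2  2.11] [-2.41 -0.41 -1.74]
1010 ((442.34686279296875, 294.53692626953125), (51.8243522644043, 36.12722396850586), 65.26170349121094) [442.4903497  294.62604457  65.56553516] [11.32958995 14.20439326  0.86697237]
hole [312.71014493 114.94202899] [308 110  10  11  69] [441.28036901 298.67245504  66.        ]
```

```bash
python3 m2.py
```

```text
2.25 [364.0194878  293.09002148 333.36373941] [-1.79973991e+02  3.04505420e-02  3.26219614e-01] [0.54 0.16 1.78 0.   1.2  2.1 ] [-0.01  0.25 -0.51]
1014 ((442.27001953125, 294.52447509765625), (51.952796936035156, 35.99021911621094), 65.25938415527344) [442.48805827 294.55573978  65.58924123] [11.29733848 14.23972301  0.88319052]
hole [319.13571429 113.16428571] [304 106  31  15 140] [442.47994081 294.70467162  66.        ]
```

View pics/w2.png

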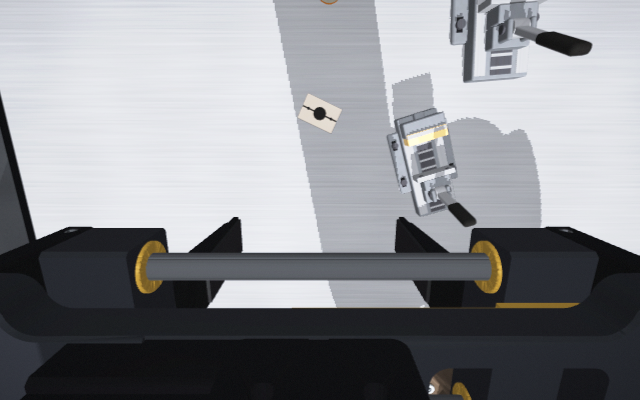

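Emit:
{"method": "arm_command", "body": {"deltas": [{"dx":0.011,"dy":0.0007,"dz":-0.03,"yaw":-3.5},{"dx":0.011,"dy":0.0007,"dz":-0.03,"yaw":-3.5},{"dx":0.011,"dy":0.0007,"dz":-0.03,"yaw":-3.5},{"dx":0.011,"dy":0.0007,"dz":-0.03,"yaw":-3.5},{"dx":0.011,"dy":0.0007,"dz":-0.03,"yaw":-3.5},{"dx":0.011,"dy":0.0007,"dz":-0.03,"yaw":-3.5},{"dx":0.011,"dy":0.0007,"dz":-0.03,"yaw":-3.8},{"dx":0,"dy":0,"dz":0,"yaw":0},{"dx":0,"dy":0,"dz":0,"yaw":0},{"dx":0,"dy":0,"dz":0,"yaw":0}]}}

```text
t: 3.25
eef_pos: [442.4, 294.4, 125.2]
tcp_rot: [-3.14, -0.001, -0.429]
ft_force: [-0.1, -0.3, 0.1]
opening: 1.001
grip_force: 0.0
```

Emit:
{"method": "arm_command", "body": {"deltas": [{"dx":0,"dy":0,"dz":-0.02,"yaw":0},{"dx":0,"dy":0,"dz":-0.02,"yaw":0},{"dx":0,"dy":0,"dz":-0.02,"yaw":0},{"dx":0,"dy":0,"dz":-0.012,"yaw":0},{"dx":0,"dy":0,"dz":-0.005,"yaw":0},{"dx":0,"dy":0,"dz":0,"yaw":0},{"dx":0,"dy":0,"dz":0,"yaw":0}]}}

```text
t: 3.95
eef_pos: [442.6, 294.6, 47.5]
tcp_rot: [-3.141, -0.001, -0.431]
ft_force: [-0.7, -0.3, -0.3]
opening: 0.997
grip_force: 0.0
```

Emit:
{"method": "arm_command", "body": {"deltas": [{"dx":0,"dy":0,"dz":0,"yaw":0},{"dx":0,"dy":0,"dz":0,"yaw":0},{"dx":0,"dy":0,"dz":0,"yaw":0},{"dx":0,"dy":0,"dz":0,"yaw":0},{"dx":0,"dy":0,"dz":0,"yaw":0},{"dx":0,"dy":0,"dz":0,"yaw":0},{"dx":0,"dy":0,"dz":0,"yaw":0},{"dx":0,"dy":0,"dz":0,"yaw":0}], "gripper": 0.03}}

```text
t: 4.75
eef_pos: [442.4, 294.5, 46.7]
tcp_rot: [-3.142, -0.0, -0.431]
ft_force: [0.5, 1.3, -0.4]
opening: 0.546
grip_force: 30.0
```

Emit:
{"method": "arm_command", "body": {"deltas": [{"dx":0,"dy":0,"dz":0.015,"yaw":0},{"dx":0,"dy":0,"dz":0.04,"yaw":0},{"dx":0,"dy":0,"dz":0.04,"yaw":0},{"dx":0,"dy":0,"dz":0.04,"yaw":0},{"dx":0.01,"dy":-0.036,"dz":0.021,"yaw":4.3},{"dx":0.01,"dy":-0.036,"dz":0.021,"yaw":4.3},{"dx":0.01,"dy":-0.036,"dz":0.021,"yaw":4.3},{"dx":0.01,"dy":-0.036,"dz":0.021,"yaw":4.3},{"dx":0.01,"dy":-0.036,"dz":0.021,"yaw":4.3},{"dx":0.01,"dy":-0.036,"dz":0.021,"yaw":4.3},{"dx":0.01,"dy":-0.036,"dz":0.021,"yaw":4.3},{"dx":0,"dy":0,"dz":0,"yaw":0},{"dx":0,"dy":0,"dz":0,"yaw":0},{"dx":0,"dy":0,"dz":0,"yaw":0}]}}

```text
t: 6.15
eef_pos: [511.7, 43.1, 327.8]
tcp_rot: [-3.141, 0.002, 0.094]
ft_force: [0.1, 0.0, -3.6]
opening: 0.549
grip_force: 30.0
```

```bash
cat > m3.py <<'E'
from h import *
import pickle,sys
c=read_camera("wrist");s=state();print(s["t"],s["eef_pos"],np.degrees(s["tcp_rot"])[2],s["ft_force"].round(2))
pickle.dump(c,open("w3.pkl","wb"));save(sys.argv[1],c,(170,0,470,225),2.6)
E
python3 m3.py w3.png
```

```text
6.2 [511.72959881  43.29888856 327.83211087] 5.435442868314822 [-0.2   0.12 -2.14]
```

View pics/w3.png

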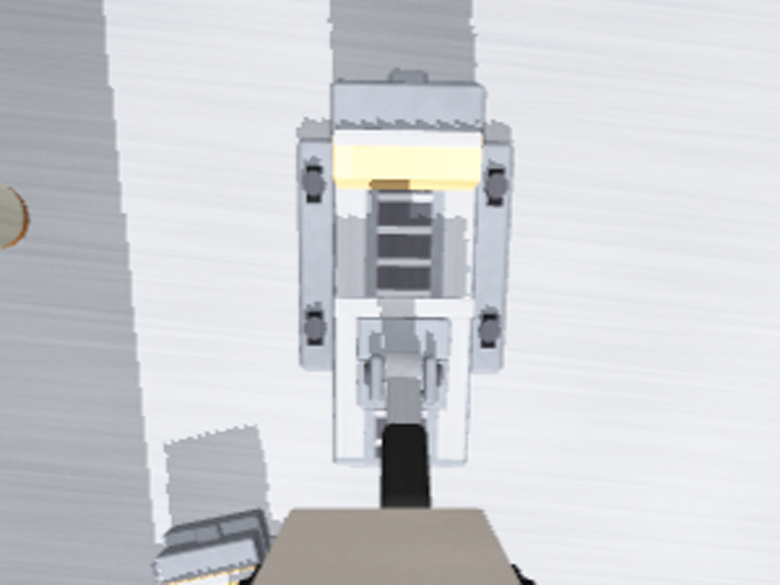

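```bash
cat > m4.py <<'E'
from h import *
import pickle
c=pickle.load(open("w3.pkl","rb"));X=cloud(c);col=c["color"].astype(int)
f=lambda x,y,z:P(c,170+x/2.6,y/2.6,z)
L=[f(298,145,11),f(300,362,11)];Rr=[f(512,145,11),f(504,365,11)]
for a,b in(L,Rr): d=a-b;print("flange edge yaw",np.degrees(np.arctan2(d[1],d[0])),a.round(1),b.round(1))
tan=(col[...,0]-col[...,2]>25)&(X[...,2]>45)&(X[...,2]<70)&(X[...,0]>600)&(np.abs(X[...,1]-45)<60)
Z=X[...,2]
pk=X[tan&(Z>60)];print("packing top",len(pk),cv2.minAreaRect(pk[:,:2].astype(np.float32)),pk.mean(0))
fj=X[(Z>58)&(Z<68)&(X[...,0]>625)&(X[...,0]<720)&(abs(X[...,1]-50)<60)];print("far jaw+pack",cv2.minAreaRect(fj[:,:2].astype(np.float32)))
nj=(Z>60)&(Z<67)&(X[...,0]>560)&(X[...,0]<615)&(abs(X[...,1]-45)<45)
n=X[nj];print("near jaw",cv2.minAreaRect(n[:,:2].astype(np.float32)),n.mean(0))
# edges by columns: near jaw front (max x), packing front(min x) 
for m,fn,nm in((nj,np.max,"jaw front"),(tan&(Z>60),np.min,"pack front"),(tan&(Z>60),np.max,"pack back")):
    q=[]
    for u in range(280,375):
        w=X[m[:,u],u]
        if len(w)>3: q.append(w[w[:,0].argmax() if fn is np.max else w[:,0].argmin()])
    q=np.array(q)
    for _ in range(2):
        k=np.polyfit(q[:,1],q[:,0],1);r=abs(q[:,0]-np.polyval(k,q[:,1]));q=q[r<=max(1,np.median(r)*2)]
    print(nm,len(q),"yaw",np.degrees(-np.arctan(k[0])),"x at y=45",np.polyval(k,45), "y range",q[:,1].min(),q[:,1].max())
# yaw from lever? top heights
lv=X[(Z>100)&(Z<180)&(X[...,0]<575)&(X[...,0]>500)&(abs(X[...,1]-40)<25)&(col.sum(2)<150)];print("lever",len(lv),lv.mean(0) if len(lv) else 0, lv.min(0),lv.max(0))
E
python3 m4.py
```

```text
flange edge yaw 4.371160358042791 [667.6 107.4  11. ] [547.3  98.2  11. ]
flange edge yaw 5.4498617466949035 [679.  -13.1  11. ] [557.1 -24.7  11. ]
packing top 720 ((654.9202880859375, 45.53470993041992), (15.665909767150879, 72.67620086669922), 4.1850786209106445) [654.7461943   45.56593536  62.94705012]
far jaw+pack ((669.6826171875, 46.43708419799805), (45.38944625854492, 76.1883773803711), 4.910261631011963)
near jaw ((574.4701538085938, 39.184471130371094), (30.16750717163086, 72.84751892089844), 3.693258762359619) [576.5394349   39.43951135  62.48803431]
jaw front 54 yaw 3.9006233952019267 x at y=45 588.6467171048826 y range 4.194775681298488 76.44099529004738
pack front 56 yaw 4.235506438900581 x at y=45 647.5947727151652 y range 8.749809420575644 80.99140553562252
pack back 56 yaw 4.07739489837929 x at y=45 662.0175677587205 y range 10.476405391290989 82.17291943431867
lever 526 [516.33781335  35.4685193  145.9698768 ] [501.13721879  24.97002876 116.14258956] [530.6884887   45.90206792 168.15195853]
```

The crop shows the packing top at (405,160), the near jaw's front edge at (403,298) and the raised lever at (405,460). The vise yaw comes to about 4.5°, with the packing face near x 647.6 and the jaw face near 588.7. I'll place the mould at about (625, 43.3).

Emit:
{"method": "arm_command", "body": {"deltas": [{"dx":0.03,"dy":0,"dz":0,"yaw":-0.5},{"dx":0.043,"dy":0,"dz":0,"yaw":-0.4},{"dx":0.04,"dy":0,"dz":0,"yaw":0},{"dx":0,"dy":0,"dz":-0.029,"yaw":0},{"dx":0,"dy":0,"dz":-0.029,"yaw":0},{"dx":0,"dy":0,"dz":-0.029,"yaw":0},{"dx":0,"dy":0,"dz":-0.029,"yaw":0},{"dx":0,"dy":0,"dz":-0.029,"yaw":0},{"dx":0,"dy":0,"dz":-0.029,"yaw":0},{"dx":0,"dy":0,"dz":-0.029,"yaw":0},{"dx":0,"dy":0,"dz":0,"yaw":0},{"dx":0,"dy":0,"dz":0,"yaw":0},{"dx":0,"dy":0,"dz":0,"yaw":0}]}}

```text
t: 7.5
eef_pos: [625.9, 42.9, 127.1]
tcp_rot: [3.141, -0.002, 0.079]
ft_force: [-0.1, 0.7, -2.3]
opening: 0.545
grip_force: 30.0
```

```bash
python3 m3.py w4.png; python3 - <<'E'
from h import *
import pickle
c=pickle.load(open("w3.pkl","rb"));X=cloud(c);col=c["color"].astype(int);Z=X[...,2]
t=(col[...,0]-col[...,2]>25)&(abs(Z-63)<4)&(X[...,0]>600)&(abs(X[...,1]-45)<60);q=X[t];print("pack",len(q),cv2.minAreaRect(q[:,:2].astype(np.float32)) if len(q) else 0)
E
```

```text
7.55 [625.93842158  42.7592206  127.25168289] 4.530451724423439 [-0.13 -0.06 -2.37]
pack 2086 ((655.9041748046875, 46.23760986328125), (18.82184600830078, 74.28182983398438), 2.813631534576416)
```

View pics/w4.png

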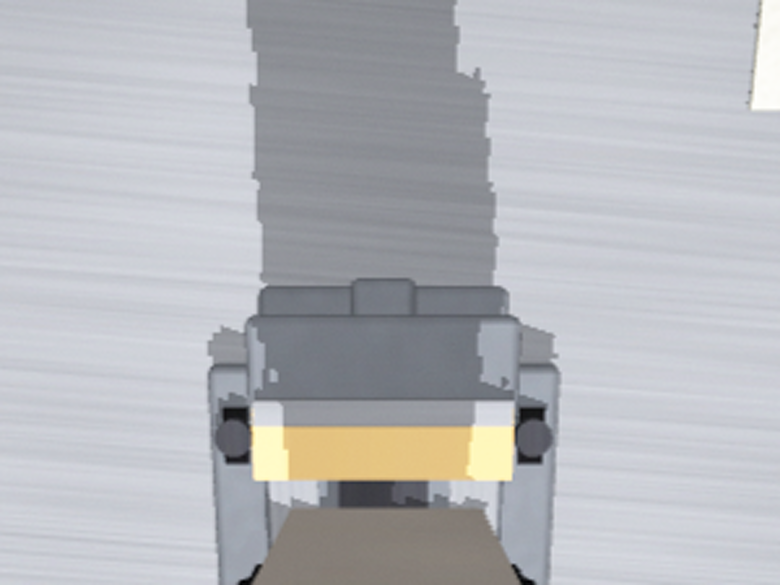

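The packing face front edge is at (383,480), just ahead of the mould, and they are parallel. I'll back off 1.5 mm and lower.

Emit:
{"method": "arm_command", "body": {"deltas": [{"dx":-0.0015,"dy":0.0005,"dz":-0.005,"yaw":0},{"dx":0,"dy":0,"dz":-0.01,"yaw":0},{"dx":0,"dy":0,"dz":-0.01,"yaw":0},{"dx":0,"dy":0,"dz":-0.01,"yaw":0},{"dx":0,"dy":0,"dz":-0.01,"yaw":0},{"dx":0,"dy":0,"dz":-0.002,"yaw":0},{"dx":0,"dy":0,"dz":0,"yaw":0},{"dx":0,"dy":0,"dz":0,"yaw":0}]}}

```text
t: 8.35
eef_pos: [624.0, 42.9, 78.8]
tcp_rot: [3.141, -0.0, 0.079]
ft_force: [0.0, -0.7, -2.6]
opening: 0.547
grip_force: 30.0
```

Emit:
{"method": "arm_command", "body": {"deltas": [{"dx":0,"dy":0,"dz":-0.001,"yaw":0},{"dx":0,"dy":0,"dz":0,"yaw":0},{"dx":0,"dy":0,"dz":0,"yaw":0}]}}

```text
t: 8.65
eef_pos: [623.9, 42.9, 77.9]
tcp_rot: [3.141, -0.0, 0.079]
ft_force: [0.4, -0.2, -2.4]
opening: 0.545
grip_force: 30.0
```

Emit:
{"method": "arm_command", "body": {"deltas": [{"dx":0,"dy":0,"dz":-0.001,"yaw":0},{"dx":0,"dy":0,"dz":0,"yaw":0},{"dx":0,"dy":0,"dz":0,"yaw":0}]}}

```text
t: 8.95
eef_pos: [623.9, 42.9, 76.7]
tcp_rot: [3.141, -0.0, 0.079]
ft_force: [0.8, 0.0, -1.4]
opening: 0.546
grip_force: 30.0
```

Emit:
{"method": "arm_command", "body": {"deltas": [{"dx":0,"dy":0,"dz":-0.0005,"yaw":0},{"dx":0,"dy":0,"dz":0,"yaw":0},{"dx":0,"dy":0,"dz":0,"yaw":0}]}}

```text
t: 9.25
eef_pos: [623.9, 42.9, 76.7]
tcp_rot: [3.141, -0.0, 0.079]
ft_force: [-2.0, 0.2, 5.5]
opening: 0.548
grip_force: 30.0
```

Emit:
{"method": "arm_command", "body": {"deltas": [{"dx":0,"dy":0,"dz":0,"yaw":0},{"dx":0,"dy":0,"dz":0,"yaw":0},{"dx":0,"dy":0,"dz":0,"yaw":0},{"dx":0,"dy":0,"dz":0,"yaw":0},{"dx":0,"dy":0,"dz":0,"yaw":0}], "gripper": 0.08}}

```text
t: 9.75
eef_pos: [623.8, 42.9, 76.1]
tcp_rot: [3.141, 0.0, 0.079]
ft_force: [0.3, 1.0, -0.3]
opening: 0.838
grip_force: 0.0
```

Emit:
{"method": "arm_command", "body": {"deltas": [{"dx":0,"dy":0,"dz":0.02,"yaw":0},{"dx":0,"dy":0,"dz":0.045,"yaw":0},{"dx":0,"dy":0,"dz":0.045,"yaw":0},{"dx":0,"dy":0,"dz":0.045,"yaw":0},{"dx":0,"dy":0,"dz":0.045,"yaw":0},{"dx":-0.04,"dy":-0.003,"dz":0.01,"yaw":0},{"dx":-0.04,"dy":-0.003,"dz":0.01,"yaw":0},{"dx":-0.04,"dy":-0.003,"dz":0.01,"yaw":0},{"dx":-0.04,"dy":-0.003,"dz":0.01,"yaw":0},{"dx":0,"dy":0,"dz":0,"yaw":0},{"dx":0,"dy":0,"dz":0,"yaw":0},{"dx":0,"dy":0,"dz":0,"yaw":0}], "gripper": 0.0}}

```text
t: 10.95
eef_pos: [464.5, 30.9, 316.0]
tcp_rot: [3.141, -0.0, 0.079]
ft_force: [0.7, 0.6, 0.1]
opening: 0.005
grip_force: 0.0
```

```bash
python3 m3.py w5.png; python3 - <<'E'
from h import *
import pickle
c=pickle.load(open("w3.pkl","rb"));X=cloud(c);col=c["color"].astype(int);Z=X[...,2]
A=lambda m:(m.sum(),cv2.minAreaRect(X[m][:,:2].astype(np.float32)),X[m].mean(0).round(1),X[m].min(0).round(1),X[m].max(0).round(1)) if m.any() else 0
R=(abs(X[...,1]-40)<60)&(X[...,0]>460)&(X[...,0]<720)
print("mould",A(R&(abs(Z-96)<4)&(X[...,0]>590)))
print("lever",A(R&(Z>90)&(Z<185)&(X[...,0]<580)&(col.sum(2)<180)))
print("leverall",A(R&(Z>90)&(Z<185)&(X[...,0]<580)))
E
```

```text
11.0 [464.57092969  30.90947532 315.77098724] 4.5101329532054315 [ 0.13 -1.02  0.34]
mould (np.int64(1562), ((623.2893676757812, 42.302738189697266), (36.195743560791016, 51.74777603149414), 4.432431221008301), array([623.2,  42.4,  95.4]), array([603.5,  15.3,  92. ]), array([642.8,  68.9,  97.8]))
lever (np.int64(607), ((513.3649291992188, 35.11973571777344), (32.09415817260742, 20.69005584716797), 3.895104169845581), array([513.3,  35.1, 150.2]), array([497.1,  24.7, 117.1]), array([529.9,  46.2, 168.7]))
leverall (np.int64(792), ((518.7574462890625, 34.9868278503418), (45.230560302734375, 21.873783111572266), 3.697171926498413), array([516.6,  35. , 142.2]), array([495.9,  23.6,  90. ]), array([541.8,  46.4, 168.7]))
```

View pics/w5.png

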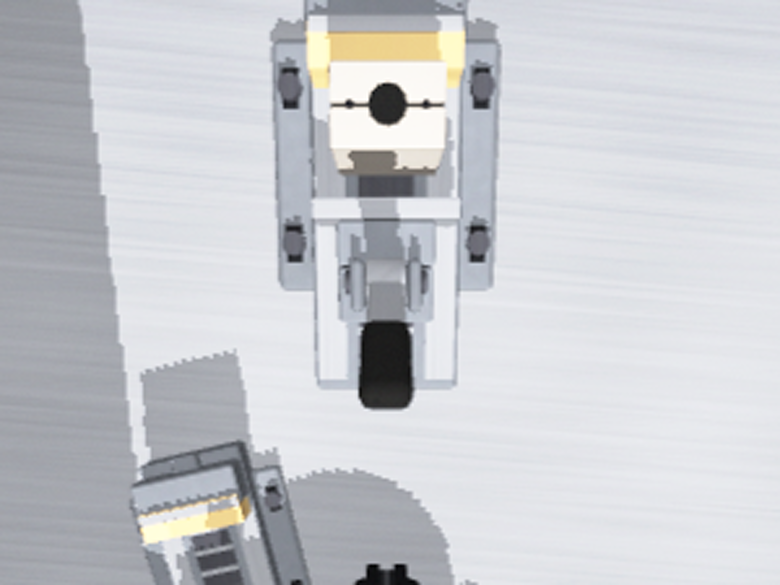

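Mould stands square on the bed: pour hole at (388,103), jaw front at (388,200), lever grip at (386,365). I'll lower the closed fingers behind the lever.

Emit:
{"method": "arm_command", "body": {"deltas": [{"dx":-0.002,"dy":0.0005,"dz":-0.036,"yaw":0},{"dx":0,"dy":0,"dz":-0.04,"yaw":0},{"dx":0,"dy":0,"dz":-0.04,"yaw":0},{"dx":0,"dy":0,"dz":-0.04,"yaw":0},{"dx":0,"dy":0,"dz":-0.01,"yaw":0},{"dx":0,"dy":0,"dz":0,"yaw":0},{"dx":0,"dy":0,"dz":0,"yaw":0}]}}

```text
t: 11.7
eef_pos: [462.8, 31.4, 151.1]
tcp_rot: [3.141, -0.001, 0.079]
ft_force: [-0.1, 0.4, 0.1]
opening: 0.007
grip_force: 0.0
```

Emit:
{"method": "arm_command", "body": {"deltas": [{"dx":0.003,"dy":0.0002,"dz":0,"yaw":0},{"dx":0.003,"dy":0.0002,"dz":0,"yaw":0},{"dx":0.003,"dy":0.0003,"dz":0,"yaw":0},{"dx":0.003,"dy":0.0002,"dz":0,"yaw":0},{"dx":0.003,"dy":0.0003,"dz":0,"yaw":0},{"dx":0,"dy":0,"dz":0,"yaw":0}]}}

```text
t: 12.3
eef_pos: [477.3, 32.6, 150.2]
tcp_rot: [3.141, -0.0, 0.079]
ft_force: [-0.6, 0.9, 0.1]
opening: 0.009
grip_force: 0.0
```

Emit:
{"method": "arm_command", "body": {"deltas": [{"dx":0.003,"dy":0.0002,"dz":0,"yaw":0},{"dx":0.003,"dy":0.0003,"dz":0,"yaw":0},{"dx":0.003,"dy":0.0002,"dz":0,"yaw":0},{"dx":0.003,"dy":0.0002,"dz":0,"yaw":0},{"dx":0.003,"dy":0.0003,"dz":0,"yaw":0},{"dx":0.003,"dy":0.0002,"dz":0,"yaw":0}]}}

```text
t: 12.9
eef_pos: [495.0, 34.0, 150.2]
tcp_rot: [3.142, 0.0, 0.079]
ft_force: [-2.4, 0.2, 2.0]
opening: 0.003
grip_force: 1.1
```

Emit:
{"method": "arm_command", "body": {"deltas": [{"dx":0.002,"dy":0.0002,"dz":0,"yaw":0},{"dx":0.002,"dy":0.0002,"dz":0,"yaw":0},{"dx":0.002,"dy":0.0001,"dz":0,"yaw":0},{"dx":0.002,"dy":0.0002,"dz":0,"yaw":0},{"dx":0.002,"dy":0.0001,"dz":0,"yaw":0}]}}

```text
t: 13.4
eef_pos: [505.0, 34.8, 150.2]
tcp_rot: [3.141, -0.0, 0.079]
ft_force: [-1.4, -0.5, 1.2]
opening: 0.006
grip_force: 0.9
```

Emit:
{"method": "arm_command", "body": {"deltas": [{"dx":0.002,"dy":0.0002,"dz":0,"yaw":0},{"dx":0.002,"dy":0.0002,"dz":0,"yaw":0},{"dx":0.002,"dy":0.0001,"dz":0,"yaw":0},{"dx":0.002,"dy":0.0002,"dz":0,"yaw":0},{"dx":0.002,"dy":0.0001,"dz":0,"yaw":0}]}}

```text
t: 13.9
eef_pos: [514.9, 35.6, 150.1]
tcp_rot: [3.142, 0.0, 0.079]
ft_force: [-3.2, 0.7, 1.9]
opening: 0.006
grip_force: 1.6
```

```bash
cat > m5.py <<'E'
from h import *
c=read_camera("wrist");X=cloud(c);Z=X[...,2];s=state();print(s["t"],s["eef_pos"].round(1),s["ft_force"].round(2))
y=np.radians(4.5);ax=np.array([np.cos(y),np.sin(y)]);o=np.array([654.9,45.5])
U=(X[...,:2]-o)@ax;V=(X[...,:2]-o)@[-ax[1],ax[0]]
col=c["color"].astype(int)
def rep(n,m):
    if m.sum()>20: print(n,m.sum(),"u",np.percentile(U[m],[1,50,99]).round(1),"v",np.percentile(V[m],[1,99]).round(1))
rep("mould top",(abs(Z-96)<3)&(abs(V)<40)&(U>-90)&(U<10))
rep("jaw top",(abs(Z-64)<3)&(abs(abs(V)-31)<5)&(U>-100)&(U<-15))
rep("pack top",(abs(Z-63)<3)&(abs(V)<36)&(U>-14)&(U<15)&(col[...,0]-col[...,2]>25))
rep("lever",(Z>110)&(Z<190)&(U<-60)&(U>-170)&(abs(V)<12)&(col.sum(2)<180))
E
python3 m5.py
```

```text
13.95 [515.3  35.6 150.1] [-1.32  0.35 -0.03]
mould top 4775 u [-48.9 -30.9 -14. ] v [-25.5  25. ]
jaw top 329 u [-65.  -60.5 -56. ] v [-35.8  35.6]
pack top 2050 u [-7.1  2.   8.6] v [-35.4  35.3]
lever 2333 u [-131.  -113.5 -103.9] v [-9.4 11.1]
```

Emit:
{"method": "arm_command", "body": {"deltas": [{"dx":0.002,"dy":0.0002,"dz":0,"yaw":0},{"dx":0.002,"dy":0.0001,"dz":0,"yaw":0},{"dx":0.002,"dy":0.0002,"dz":0,"yaw":0},{"dx":0.0015,"dy":0.0001,"dz":0,"yaw":0},{"dx":0.001,"dy":0.0001,"dz":0,"yaw":0},{"dx":0,"dy":0,"dz":0,"yaw":0}]}}

```text
t: 14.55
eef_pos: [523.5, 36.3, 150.1]
tcp_rot: [3.141, -0.0, 0.079]
ft_force: [-2.0, -0.5, 1.2]
opening: 0.002
grip_force: 1.4
```

Emit:
{"method": "arm_command", "body": {"deltas": [{"dx":0.0007,"dy":0.0001,"dz":0,"yaw":0},{"dx":0.0007,"dy":0,"dz":0,"yaw":0},{"dx":0.0006,"dy":0.0001,"dz":0,"yaw":0},{"dx":0,"dy":0,"dz":0,"yaw":0}]}}

```text
t: 14.95
eef_pos: [525.4, 36.5, 150.2]
tcp_rot: [3.141, -0.0, 0.079]
ft_force: [-3.3, -1.1, 1.7]
opening: 0.008
grip_force: 1.7
```

```bash
python3 m5.py
```

```text
15.0 [525.4  36.5 150.2] [-3.91 -0.73  1.65]
mould top 4720 u [-89.  -26.9  -9.7] v [-25.5  25. ]
jaw top 344 u [-55.2 -50.  -45.5] v [-35.9  35.6]
pack top 1549 u [-7.   3.2  8.2] v [-35.4  35.6]
lever 2343 u [-120.5 -103.1  -93.4] v [-9.3 11.2]
```

Emit:
{"method": "arm_command", "body": {"deltas": [{"dx":0.0004,"dy":0,"dz":0,"yaw":0},{"dx":0.0004,"dy":0.0001,"dz":0,"yaw":0},{"dx":0,"dy":0,"dz":0,"yaw":0},{"dx":0,"dy":0,"dz":0,"yaw":0}]}}

```text
t: 15.4
eef_pos: [526.2, 36.6, 150.2]
tcp_rot: [3.141, -0.0, 0.079]
ft_force: [-3.9, -1.1, 0.5]
opening: 0.006
grip_force: 1.8
```

Emit:
{"method": "arm_command", "body": {"deltas": [{"dx":0.0003,"dy":0,"dz":0,"yaw":0},{"dx":0,"dy":0,"dz":0,"yaw":0},{"dx":0,"dy":0,"dz":0,"yaw":0}]}}

```text
t: 15.7
eef_pos: [526.4, 36.6, 150.1]
tcp_rot: [3.141, 0.0, 0.079]
ft_force: [-4.6, -1.7, 1.4]
opening: 0.006
grip_force: 1.9
```

Emit:
{"method": "arm_command", "body": {"deltas": [{"dx":0.0003,"dy":0,"dz":0,"yaw":0},{"dx":0,"dy":0,"dz":0,"yaw":0},{"dx":0,"dy":0,"dz":0,"yaw":0}]}}

```text
t: 16.0
eef_pos: [526.8, 36.6, 150.2]
tcp_rot: [3.141, -0.0, 0.079]
ft_force: [-3.6, 0.4, 1.1]
opening: 0.006
grip_force: 1.9
```

Emit:
{"method": "arm_command", "body": {"deltas": [{"dx":0.0003,"dy":0,"dz":0,"yaw":0},{"dx":0,"dy":0,"dz":0,"yaw":0},{"dx":0,"dy":0,"dz":0,"yaw":0}]}}

```text
t: 16.3
eef_pos: [527.1, 36.6, 150.2]
tcp_rot: [3.142, -0.0, 0.079]
ft_force: [-3.4, -0.5, 1.9]
opening: 0.006
grip_force: 1.9
```

Emit:
{"method": "arm_command", "body": {"deltas": [{"dx":0.0003,"dy":0,"dz":0,"yaw":0},{"dx":0,"dy":0,"dz":0,"yaw":0},{"dx":0,"dy":0,"dz":0,"yaw":0}]}}

```text
t: 16.6
eef_pos: [527.4, 36.6, 150.2]
tcp_rot: [3.142, -0.0, 0.079]
ft_force: [-3.7, -0.3, 1.0]
opening: 0.005
grip_force: 1.9
```

```bash
python3 m5.py
```

```text
16.65 [527.4  36.6 150.2] [-3.6  -0.99  0.7 ]
mould top 4714 u [-87.  -25.1  -7.8] v [-25.5  25. ]
jaw top 338 u [-53.3 -48.1 -43.6] v [-35.9  35.6]
pack top 1300 u [-7.1  3.9  8.2] v [-35.6  35.5]
lever 2331 u [-118.4 -101.1  -91.4] v [-9.3 11.2]
```

Emit:
{"method": "arm_command", "body": {"deltas": [{"dx":0.0003,"dy":0,"dz":0,"yaw":0},{"dx":0,"dy":0,"dz":0,"yaw":0},{"dx":0,"dy":0,"dz":0,"yaw":0}]}}

```text
t: 16.95
eef_pos: [527.5, 36.6, 150.2]
tcp_rot: [3.142, 0.0, 0.079]
ft_force: [-5.3, -0.6, 3.5]
opening: 0.006
grip_force: 2.5
```

Emit:
{"method": "arm_command", "body": {"deltas": [{"dx":0.0003,"dy":0,"dz":0,"yaw":0},{"dx":0,"dy":0,"dz":0,"yaw":0},{"dx":0,"dy":0,"dz":0,"yaw":0}]}}

```text
t: 17.25
eef_pos: [527.6, 36.7, 150.1]
tcp_rot: [-3.142, 0.001, 0.079]
ft_force: [-6.6, -1.1, 2.1]
opening: 0.005
grip_force: 3.1
```

Emit:
{"method": "arm_command", "body": {"deltas": [{"dx":0.0003,"dy":0,"dz":0,"yaw":0},{"dx":0,"dy":0,"dz":0,"yaw":0},{"dx":0,"dy":0,"dz":0,"yaw":0}]}}

```text
t: 17.55
eef_pos: [527.7, 36.7, 150.1]
tcp_rot: [-3.142, 0.001, 0.079]
ft_force: [-6.6, -0.4, 2.7]
opening: 0.004
grip_force: 3.6
```

Emit:
{"method": "arm_command", "body": {"deltas": [{"dx":0.0003,"dy":0,"dz":0,"yaw":0},{"dx":0,"dy":0,"dz":0,"yaw":0},{"dx":0,"dy":0,"dz":0,"yaw":0}]}}

```text
t: 17.85
eef_pos: [527.8, 36.7, 150.1]
tcp_rot: [-3.142, 0.002, 0.079]
ft_force: [-7.5, -1.0, 4.6]
opening: 0.002
grip_force: 4.2
```

Emit:
{"method": "arm_command", "body": {"deltas": [{"dx":0.0003,"dy":0,"dz":0,"yaw":0},{"dx":0,"dy":0,"dz":0,"yaw":0},{"dx":0,"dy":0,"dz":0,"yaw":0}]}}

```text
t: 18.15
eef_pos: [527.9, 36.7, 150.1]
tcp_rot: [-3.141, 0.002, 0.079]
ft_force: [-10.4, -0.9, 5.0]
opening: 0.001
grip_force: 4.8
```

```bash
python3 m5.py
```

```text
18.2 [527.9  36.7 150.1] [-10.01  -1.42   4.6 ]
mould top 4797 u [-86.8 -25.   -7.3] v [-25.4  25. ]
jaw top 361 u [-53.  -47.8 -43.3] v [-35.9  35.7]
pack top 1297 u [-7.2  4.1  8.4] v [-35.5  35.5]
lever 2307 u [-117.8 -100.7  -91.4] v [-9.3 11.2]
```

Snug at about 10 N on the wrist, which leaves roughly 7 N on the plaster. Now I'll back off, go over the lever, and work out the throw arc.

Emit:
{"method": "arm_command", "body": {"deltas": [{"dx":-0.005,"dy":0,"dz":0,"yaw":0},{"dx":-0.016,"dy":0,"dz":0,"yaw":0},{"dx":0,"dy":0,"dz":0.04,"yaw":0},{"dx":0,"dy":0,"dz":0.045,"yaw":0},{"dx":0.012,"dy":0,"dz":0.005,"yaw":0},{"dx":0.03,"dy":0.0015,"dz":0,"yaw":0},{"dx":0.03,"dy":0.0015,"dz":0,"yaw":0},{"dx":0,"dy":0,"dz":0,"yaw":0},{"dx":0,"dy":0,"dz":0,"yaw":0}]}}

```text
t: 19.1
eef_pos: [580.0, 39.7, 239.7]
tcp_rot: [3.142, -0.0, 0.079]
ft_force: [-0.8, 0.1, 0.3]
opening: 0.008
grip_force: 0.0
```

```bash
python3 m5.py; python3 - <<'E'
import numpy as np
q=np.radians(np.r_[76,72,np.arange(68,7,-4)]);u=-83.3-95*np.cos(q)+6.5*np.sin(q)+10;z=61+95*np.sin(q)+6.5*np.cos(q)+19
T=np.c_[654.9+u*.9969,45.5+u*.0785,z]
for a,t,d in zip(np.degrees(q),T,np.diff(T,axis=0,prepend=T[:1])):print(int(round(a)),t.round(1),d.round(1))
E
```

```text
19.15 [579.4  39.7 239.9] [0.4  0.32 0.13]
mould top 1883 u [-42.3 -25.3  -8.1] v [-25.6  25. ]
jaw top 148 u [-52.6 -48.2 -43.6] v [-35.6  36. ]
pack top 1000 u [-7.   0.4  7.6] v [-35.2  35.7]
76 [565.2  38.4 173.8] [0. 0. 0.]
72 [558.7  37.9 172.4] [-6.5 -0.5 -1.4]
68 [552.4  37.4 170.5] [-6.4 -0.5 -1.8]
64 [546.1  36.9 168.2] [-6.2 -0.5 -2.3]
60 [540.1  36.5 165.5] [-6.  -0.5 -2.7]
56 [534.2  36.  162.4] [-5.8 -0.5 -3.1]
52 [528.6  35.6 158.9] [-5.6 -0.4 -3.5]
48 [523.3  35.1 154.9] [-5.4 -0.4 -3.9]
44 [518.2  34.7 150.7] [-5.1 -0.4 -4.3]
40 [513.4  34.4 146. ] [-4.8 -0.4 -4.6]
36 [509.   34.  141.1] [-4.4 -0.3 -4.9]
32 [504.9  33.7 135.9] [-4.1 -0.3 -5.2]
28 [501.2  33.4 130.3] [-3.7 -0.3 -5.5]
24 [497.9  33.1 124.6] [-3.3 -0.3 -5.8]
20 [495.   32.9 118.6] [-2.9 -0.2 -6. ]
16 [492.6  32.7 112.4] [-2.5 -0.2 -6.2]
12 [490.5  32.6 106.1] [-2.  -0.2 -6.3]
8 [488.9  32.4  99.7] [-1.6 -0.1 -6.5]
```

Emit:
{"method": "arm_command", "body": {"deltas": [{"dx":0,"dy":0,"dz":-0.033,"yaw":0},{"dx":0,"dy":0,"dz":-0.033,"yaw":0},{"dx":-0.005,"dy":-0.0004,"dz":0,"yaw":0},{"dx":-0.005,"dy":-0.0004,"dz":0,"yaw":0},{"dx":-0.005,"dy":-0.0004,"dz":0,"yaw":0},{"dx":0,"dy":0,"dz":0,"yaw":0}]}}

```text
t: 19.75
eef_pos: [564.6, 38.4, 175.8]
tcp_rot: [3.141, -0.002, 0.079]
ft_force: [0.1, -0.4, 0.1]
opening: 0.002
grip_force: 0.0
```

Emit:
{"method": "arm_command", "body": {"deltas": [{"dx":-0.0033,"dy":-0.0002,"dz":-0.0007,"yaw":0},{"dx":-0.0033,"dy":-0.0003,"dz":-0.0007,"yaw":0},{"dx":-0.0032,"dy":-0.0002,"dz":-0.0009,"yaw":0},{"dx":-0.0032,"dy":-0.0003,"dz":-0.0009,"yaw":0}]}}

```text
t: 20.15
eef_pos: [551.6, 37.4, 170.9]
tcp_rot: [3.142, -0.0, 0.079]
ft_force: [0.5, -0.2, -0.8]
opening: 0.002
grip_force: 0.0
```

Emit:
{"method": "arm_command", "body": {"deltas": [{"dx":-0.0031,"dy":-0.0002,"dz":-0.0011,"yaw":0},{"dx":-0.0031,"dy":-0.0003,"dz":-0.0012,"yaw":0},{"dx":-0.003,"dy":-0.0002,"dz":-0.0013,"yaw":0},{"dx":-0.003,"dy":-0.0003,"dz":-0.0014,"yaw":0}]}}

```text
t: 20.55
eef_pos: [540.0, 36.4, 166.2]
tcp_rot: [3.141, -0.002, 0.079]
ft_force: [3.1, 0.2, 1.9]
opening: 0.004
grip_force: 2.3
```

Contact at about 60° (0.28 rad), as expected. Continuing along the arc.

Emit:
{"method": "arm_command", "body": {"deltas": [{"dx":-0.0029,"dy":-0.0002,"dz":-0.0015,"yaw":0},{"dx":-0.0029,"dy":-0.0003,"dz":-0.0016,"yaw":0},{"dx":-0.0028,"dy":-0.0002,"dz":-0.0017,"yaw":0},{"dx":-0.0028,"dy":-0.0002,"dz":-0.0018,"yaw":0}]}}

```text
t: 20.95
eef_pos: [529.1, 35.5, 159.9]
tcp_rot: [3.141, -0.003, 0.079]
ft_force: [6.3, 1.9, 6.3]
opening: 0.005
grip_force: 4.5
```

Emit:
{"method": "arm_command", "body": {"deltas": [{"dx":-0.0027,"dy":-0.0002,"dz":-0.0019,"yaw":0},{"dx":-0.0027,"dy":-0.0002,"dz":-0.002,"yaw":0},{"dx":-0.0026,"dy":-0.0002,"dz":-0.0021,"yaw":0},{"dx":-0.0025,"dy":-0.0002,"dz":-0.0022,"yaw":0}]}}

```text
t: 21.35
eef_pos: [519.0, 34.8, 152.1]
tcp_rot: [3.141, -0.004, 0.079]
ft_force: [5.9, 2.7, 11.1]
opening: 0.005
grip_force: 5.8
```

Emit:
{"method": "arm_command", "body": {"deltas": [{"dx":-0.0024,"dy":-0.0002,"dz":-0.0023,"yaw":0},{"dx":-0.0024,"dy":-0.0002,"dz":-0.0023,"yaw":0},{"dx":-0.0022,"dy":-0.0002,"dz":-0.0024,"yaw":0},{"dx":-0.0022,"dy":-0.0001,"dz":-0.0025,"yaw":0}]}}

```text
t: 21.75
eef_pos: [509.6, 34.0, 142.6]
tcp_rot: [3.141, -0.004, 0.079]
ft_force: [6.0, 1.0, 10.6]
opening: 0.002
grip_force: 5.8
```

Emit:
{"method": "arm_command", "body": {"deltas": [{"dx":-0.0021,"dy":-0.0002,"dz":-0.0026,"yaw":0},{"dx":-0.002,"dy":-0.0001,"dz":-0.0026,"yaw":0},{"dx":-0.0019,"dy":-0.0002,"dz":-0.0027,"yaw":0},{"dx":-0.0018,"dy":-0.0001,"dz":-0.0028,"yaw":0}]}}

```text
t: 22.15
eef_pos: [501.4, 33.4, 131.6]
tcp_rot: [3.141, -0.003, 0.079]
ft_force: [3.3, 0.7, 7.0]
opening: 0.004
grip_force: 4.2
```

Emit:
{"method": "arm_command", "body": {"deltas": [{"dx":-0.0017,"dy":-0.0002,"dz":-0.0029,"yaw":0},{"dx":-0.0016,"dy":-0.0001,"dz":-0.0029,"yaw":0},{"dx":-0.0015,"dy":-0.0001,"dz":-0.003,"yaw":0},{"dx":-0.0014,"dy":-0.0001,"dz":-0.003,"yaw":0}]}}

```text
t: 22.55
eef_pos: [494.6, 32.9, 119.1]
tcp_rot: [3.141, -0.001, 0.079]
ft_force: [4.2, -0.4, 2.0]
opening: 0.003
grip_force: 1.6
```

Emit:
{"method": "arm_command", "body": {"deltas": [{"dx":-0.0013,"dy":-0.0001,"dz":-0.0031,"yaw":0},{"dx":-0.0012,"dy":-0.0001,"dz":-0.0031,"yaw":0},{"dx":-0.001,"dy":-0.0001,"dz":-0.0031,"yaw":0},{"dx":-0.001,"dy":-0.0001,"dz":-0.0032,"yaw":0}]}}

```text
t: 22.95
eef_pos: [489.4, 32.5, 106.1]
tcp_rot: [-3.141, 0.002, 0.079]
ft_force: [-0.4, 0.2, 0.1]
opening: 0.005
grip_force: 0.0
```

Force fell to zero at about 12°, so it went over centre. I'll retreat upward and check.

Emit:
{"method": "arm_command", "body": {"deltas": [{"dx":0,"dy":0,"dz":0.03,"yaw":0},{"dx":0,"dy":0,"dz":0.045,"yaw":0},{"dx":-0.01,"dy":0,"dz":0.045,"yaw":0},{"dx":-0.01,"dy":0,"dz":0.045,"yaw":0},{"dx":0,"dy":0,"dz":0.03,"yaw":0},{"dx":0,"dy":0,"dz":0,"yaw":0},{"dx":0,"dy":0,"dz":0,"yaw":0},{"dx":0,"dy":0,"dz":0,"yaw":0}]}}

```text
t: 23.75
eef_pos: [469.5, 32.5, 300.3]
tcp_rot: [-3.141, 0.002, 0.079]
ft_force: [0.2, -0.2, -0.4]
opening: 0.003
grip_force: 0.0
```

```bash
python3 m5.py; python3 m3.py w6.png; python3 - <<'E'
from h import *
import pickle
c=pickle.load(open("w3.pkl","rb"));X=cloud(c);col=c["color"].astype(int);Z=X[...,2]
m=(abs(X[...,1]-35)<11)&(X[...,0]>440)&(X[...,0]<545)&(col.sum(2)<180)&(Z>40)&(Z<180)
q=X[m];print(len(q),q.min(0),q.max(0),"tilt deg",np.degrees(np.arctan(-np.polyfit(q[:,0],q[:,2],1)[0])))
E
```

```text
23.8 [469.6  32.5 300.2] [ 0.56 -0.09 -0.09]
mould top 1712 u [-43.1 -25.1  -7.4] v [-25.7  24.9]
jaw top 146 u [-53.6 -48.9 -44.4] v [-35.1  35. ]
pack top 440 u [-7.6  4.6  8.3] v [-35.3  35.2]
23.85 [469.71760984  32.53329513 300.32576398] 4.508036486403341 [ 0.64 -0.46 -0.76]
624 [457.48083174  24.00071112  65.1643357 ] [514.35101217  45.06916937  73.71857097] tilt deg 3.3067605259308985
```

View pics/w6.png

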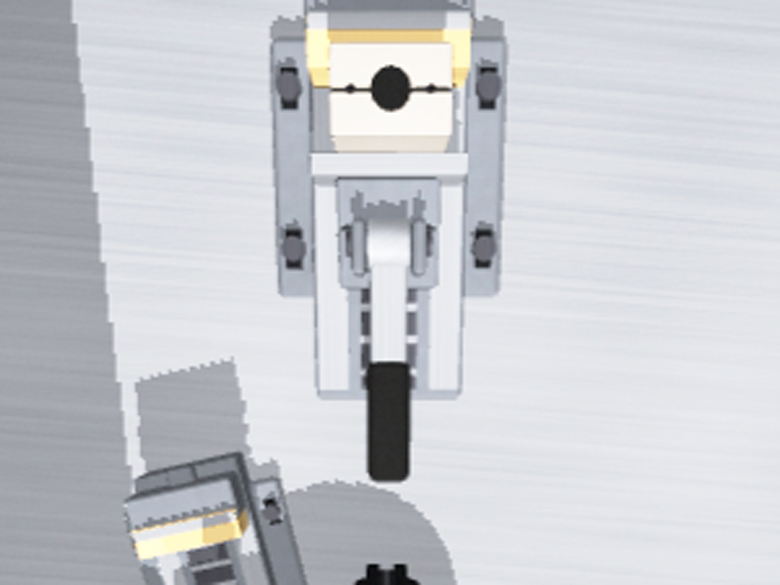

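The lever lies closed, about 3° above level, with its grip at (388,420). The mould at (390,90) sits square between the packing and the jaw. The robot is clear, so I'm handing in.

```bash
python3 -c "
from cell import job_done
print(job_done())"
```

```text
the job is handed in; nothing more can be done
None
```

The mould is upright and square on the bed of the larger vise, pour hole up. It is snug against the packing, the cam lever is snapped over centre, and the job is handed in (the call returned no verdict; the final clamping force on the mould was not measured).

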